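Probe the shut sample cool box

TASK

Press the lid of the blue cool box down at the orange pad until it snaps shut and stays shut by itself, then take the green-handled probe thermometer out of its stand and lower its stem straight down through the middle of the black port collar in the lid, the probe never touching collar, lid or box, until the red ring on the stem is level with the collar's mouth. Finish while still holding the probe there in the gripper, upright, still and centred in the port, since it has to hang free for the reading; leave the jars and other goods where they stand.

Things in the scene. Friction and masses are not known exactly. Their poses are not given: they have to be found in the camera images.
- coolbox: blue insulated box, 200 (x) x 260 (y) x 140 mm high without the lid, walls 20 mm, fixed to the table; origin at the centre of its underside, its own x points from the latch side (front, towards the robot) to the hinge side, z up. Four small sample jars stand in its corners up to about 60 mm below its rim; the space under the port is empty down to the floor.
- lid (a joint): hinge angle of the white lid (200 x 260 x 18 mm, hinged along the box's back top edge), rad: 0 shut, 0.4 to 0.7 at the start. Stays where left while well open; below about 0.3 it springs up again unless the sprung catch at the front centre has snapped over it: the catch meets it at about 0.09, lets it past at about 0.04, needs about 10 N at the pad. Snapped, it rests below 0.01.
- lid_hinge (a point): point on the lid's hinge axis, middle of the back top edge of the box, level with the lid's underside (140 mm above the table). The hinge axis is the box's y.
- press_pad (a point): centre of the orange pad, 30 x 70 mm, on the lid's top face close to its front edge: 178 mm from the hinge axis along the lid and 18 mm above the lid's underside (158 mm above the table when shut). Moves with the lid; this is where to press. Its z axis is the lid's normal.
- port_mouth (a point): centre of the port's mouth, at the top of the black collar (outer diameter 36 mm, 12 mm high) in the middle of the lid: 100 mm from the hinge axis, 170 mm above the table when the lid is shut. Moves with the lid; z axis along the bore. The bore is 20 mm wide in the collar and about as wide through the lid, 30 mm long in all, and opens into the empty box.
- stand: grey block 50 x 50 mm on a dark plate 90 x 90 mm, 90 mm high in all, fixed to the table; origin at the centre of its underside. Holds the probe upright in a 12 mm hole in its top; the probe lifts straight out.
- probe_handle (a point): centre of the probe thermometer's handle, half-way up the handle: a green upright cylinder, 24 mm across and 70 mm high (a black band near its top), from which the thin steel stem hangs. z axis points up along the probe. It starts upright, its handle's foot resting on the stand's top, so this point is 125 mm above the table. The probe weighs about 90 g.
- probe_ring (a point): middle of the red ring (8 mm across, 4 mm high) on the stem, 65 mm below the handle's centre and 30 mm below the handle's foot.
- probe_tip (a point): lower end of the steel stem, 6 mm across and 80 mm long: 115 mm below the handle's centre, 50 mm below the ring.
Mind the look-alikes: they are no part of the job. Leave any pink or purple look-alike of the stand alone.

How it is judged:
By the outcome, as a careful person would: the job done as asked, in the order asked, and still so for the second after the job is handed in, while the arm keeps its last pose, push and grip.
It also fails if it takes over 66 s, if anything falls off the work surface, if the arm or the gripper's body presses on something with over 40 N, if the wrist force passes 120 N, or if a joint passes its speed limit or range.

ROBOT

A 6-joint arm with a two-finger parallel gripper is mounted at the origin on the work surface. World frame = base frame: x ahead of the robot, y to its left, z up, the work surface at z = 0. Lengths are in m, angles in rad, forces in N, time in s.
With the tool pointing down it reaches from about 0.3 to 0.775 m from the base axis. Payload 14.6 kg.
Tool frame: the origin (TCP) lies midway between the tips of the shut fingers; the grasp point (between the pads) lies 19 mm behind it; z points along the fingers, y is the line along which they close (so a half turn about z gives the same grasp; the last joint's range is limited). The gripper opens to 94 mm and grips with 3 to 60 N. Pads are 16 mm wide; open, the fingers measure 119 mm over their backs; the gripper's body (75 mm by 177 mm) begins 78 mm behind the grasp point.
Start: joints at [-1.379, 0.3, 1.521, -0, 1.321, -0.067], TCP at [0.141, -0.532, 0.205] pointing down, gripper open.
Joint ranges: [-3.03, 3.03], [-0.79, 2.21], [0.23, 2.52], [-1.04, 4.18], [0, 3.07], [-2.55, 2.55]. Speed limits (rad/s): [2.22, 2.22, 2.57, 3.14, 3.14, 3.14].

INTERFACE

Orientations are given as [roll, pitch, yaw] about the fixed x, y, z axes, in that order (R = Rz(yaw) Ry(pitch) Rx(roll)).
In Python, from station import ctrl gives the robot as it stands. The module is installed in compiled form; this text tells all that it offers.
- The arm moves only by the tool servo_tool, never from a script. Its argument "plan" is a list of rows, each a list of 7 numbers: the opening in per cent of the stroke, from 0 (shut) to 100 (fully open), then the shift along the tool's x, y, z in m, then the turn, a rotation vector about the tool's x, y, z in rad. A call has exactly 8 rows; each row shifts and turns the commanded pose from where the row before left it, along the tool's axes as they then stand; what a row does not reach is not made up. A row lasts 1/8 s, in which the tool goes at most 62.5 mm and 10.7 degrees, less where a joint would pass 70% of its speed; a pose out of reach is approached as far as the arm can. A call with a gripper value outside its range is refused whole. The fingers move at their own pace and stop on an object; "force" is the grip in N (left out, the last holds). Time passes only in rows, so rows that do not move let the fingers close, or fill a call up. It gives the time, the measured TCP pose, the force, the opening and the grip force at its end, in the units of the state.
- ctrl.get_obs(): the state, without advancing time (a new reading comes with each control period).
- ctrl.camera(name): name is "scene" or "top"; returns a dict with "pixels" (384x512x3 uint8, red, green, blue), "z_map" (384x512 float32, m along the optical axis (not along the pixel's ray), 0 where there is no reading), "mtx" (3x3 intrinsics, pixels), "dist" ([k1, k2, p1, p2, k3] as OpenCV has them; the pictures are not rectified), "pose" (4x4, takes a point from camera to world coordinates). Camera axes: x right, y up, looking along -z (the intrinsics and any distortion apply to the point x, -y, -z); pixel columns grow to the right and rows downward; lengths in m; the calibration is good to about 2 mm. A picture is of the moment at which its call begins.
- ctrl.hand_in(): hands the job in; it is judged then, once.
The state is a dict: "time_s": time; "qpos": joint angles; "joint_vel": joint speeds; "tau": joint torques, N m; "ee_pos": TCP position; "eef_rot": TCP orientation; "force": force on the tool from outside, world axes, zero at the start; "moment": the same for the moment, N m; "grip_width": finger opening in m; "grip_force": force on a finger pad.
Only numpy, scipy, OpenCV 4.12 (cv2) and the standard library are available. Lean on these libraries where they do the work, as an engineer would, in place of code of your own. Each camera call takes 0.05 s, during which the arm holds its last target. There are 200 camera calls.

## Working session

There is one attempt and no reset: what is moved stays moved. The work goes in short steps, Python scripts to look and compute and a tool call to move; the robot and the scene stay as the last step left them, time stands still between calls to the robot, and variables do not carry over. Pictures are saved under pics/ and viewed, at most 10 in all, crops included, and the job is handed in when it is done.

Besides the shell and the picture viewer there is one more tool, called as a command line: name --pt "numbers of a row" for each row, then --argument value for the rest. servo_tool: Moves the arm, as the interface text tells. Its arguments: {"type":"object","properties":{"plan":{"type":"array","items":{"type":"array","items":{"type":"number"}}},"force":{"type":"number"}},"required":["plan"]}

```bash
mkdir -p pics
cat > h.py <<'E'
import numpy as np, cv2
from station import ctrl
def cam(n):
    c=ctrl.camera(n); return c
def xyz(c):
    h,w=c['z_map'].shape
    u,v=np.meshgrid(np.arange(w),np.arange(h))
    p=cv2.undistortPoints(np.stack([u,v],-1).reshape(-1,1,2).astype(float),np.array(c['mtx']),np.array(c['dist'])).reshape(h,w,2)
    z=c['z_map']; P=np.stack([p[...,0]*z,-p[...,1]*z,-z],-1)
    T=np.array(c['pose']); return P@T[:3,:3].T+T[:3,3]
E
python3 - <<'E'
from h import *
for n in('scene','top'):
    c=cam(n); np.savez(f'{n}0.npz',**{k:np.array(v) for k,v in c.items()})
    cv2.imwrite(f'pics/{n}0.png',c['pixels'][...,::-1])
    print(n,np.round(c['pose'],3).tolist(),np.round(c['mtx'],0).tolist(),c['dist'])
print(ctrl.get_obs())
E
```

```text
scene [[-0.395, -0.73, 0.558, 1.076], [0.919, -0.313, 0.241, 0.235], [-0.002, 0.608, 0.794, 0.84], [0.0, 0.0, 0.0, 1.0]] [[413.0, 0.0, 251.0], [0.0, 413.0, 197.0], [0.0, 0.0, 1.0]] [-0.03038073  0.          0.          0.          0.        ]
top [[-0.005, 0.994, -0.108, 0.509], [-0.999, -0.008, -0.032, 0.017], [-0.033, 0.108, 0.994, 0.858], [0.0, 0.0, 0.0, 1.0]] [[399.0, 0.0, 258.0], [0.0, 399.0, 190.0], [0.0, 0.0, 1.0]] [-0.04602411  0.          0.          0.          0.        ]
{'time_s': 0.1, 'qpos': array([-1.37861472e+00,  3.00438482e-01,  1.52150875e+00,  8.57758281e-06,
        1.32068365e+00, -6.66175104e-02]), 'joint_vel': array([-0.00046655, -0.00192295, -0.00109435, -0.00017624,  0.00142887,
       -0.00164383]), 'tau': array([ 1.67906546e-03, -5.32642472e+01, -3.53282690e+01,  7.09686032e-02,
        2.35025020e-02, -6.04702609e-05]), 'ee_pos': array([ 0.14070237, -0.53146258,  0.20493481]), 'eef_rot': array([-3.14055728e+00, -7.74029346e-05,  2.58796947e-01]), 'force': array([ 0.59814501, -0.48379728, -0.41682414]), 'moment': array([-0.00711405, -0.00146065, -0.00324603]), 'grip_force': 0.0, 'grip_width': 0.09373735111917406}
```

View pics/scene0.png

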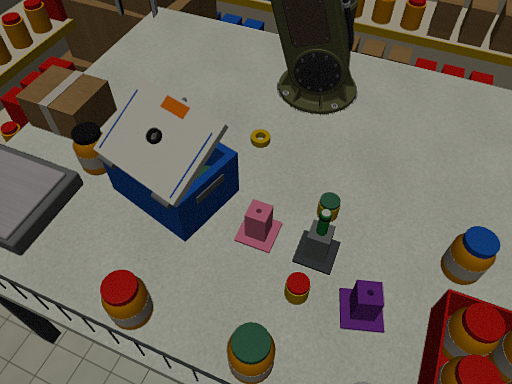

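View pics/top0.png

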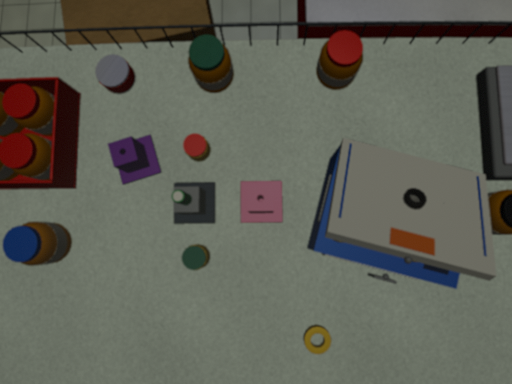

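The scene view shows the open lid with its collar at (153,135) and pad at (175,107), and the probe at (324,222). In the top view the collar is at (415,198), the pad at (412,242) and the probe at (180,197), with small jars at (196,147) and (195,257).

Run:
```python
from h import *
def L(n): return dict(np.load(n+'0.npz'))
for n in('top','scene'):
    c=L(n);P=xyz(c);hsv=cv2.cvtColor(c['pixels'],cv2.COLOR_RGB2HSV);H,S,V=[hsv[...,i].astype(int) for i in range(3)]
    box={'top':(310,140,500,285),'scene':(95,80,242,242)}[n]
    m=np.zeros(H.shape,bool);m[box[1]:box[3],box[0]:box[2]]=1
    ok=c['z_map']>0
    def st(name,k):
        q=P[k&ok]; print(n,name,len(q),np.round(np.median(q,0),4),np.round(q.min(0),3),np.round(q.max(0),3))
    pad=m&(H<16)&(S>150)&(V>100)&(P[...,2]>.12); st('pad',pad)
    if pad.sum()>10:
        (ct,sz,a)=cv2.minAreaRect(np.float32(P[pad][:,:2]));print(ct,sz,a)
    lid=m&(S<60)&(V>110)&(P[...,2]>.15)&(P[...,2]<.32)
    q=P[lid&ok]
    for _ in range(4):
        ce=q.mean(0);u,s,vt=np.linalg.svd(q-ce,full_matrices=False);nn=vt[2]*np.sign(vt[2,2]);d=(q-ce)@nn;q=q[abs(d)<.004]
    print('lid n',nn,'ce',ce,'ang',np.arccos(nn[2]),'yaw of horizontal',np.arctan2(nn[1],nn[0]),d.std())
    # collar: points above lid plane
    hgt=(P-ce)@nn
    col=m&(V<60)&(hgt>.006)&(hgt<.02);st('collar',col)
    if col.sum()>5:
        q=P[col&ok];(ct,r)=cv2.minEnclosingCircle(np.float32(q[:,:2]));print(ct,r,'mean',q.mean(0))
    tb={'top':(160,165,230,235),'scene':(290,195,345,275)}[n]
    t=np.zeros(H.shape,bool);t[tb[1]:tb[3],tb[0]:tb[2]]=1
    st('probe top',t&(P[...,2]>.15)); st('handle',t&(P[...,2]>.1)&(P[...,2]<.165));
    k=t&ok&(P[...,2]>.08)&(P[...,2]<.094); st('block',k); print(cv2.minAreaRect(np.float32(P[k][:,:2])))
    k=t&ok&(P[...,2]>.004)&(P[...,2]<.02)&(V<90); st('plate',k); print(cv2.minAreaRect(np.float32(P[k][:,:2])))
    fl=P[...,2][ok&(abs(P[...,0]-.45)<.1)&(abs(P[...,1])<.05)];print('table z',np.median(fl))
    if n=='top':
        blue=m&(H>100)&(H<130)&(S>130)&ok&(P[...,2]>.12)&(P[...,2]<.15); st('rim',blue);print(cv2.minAreaRect(np.float32(P[blue][:,:2])))
```

```text
top pad 666 [ 0.4957 -0.1973  0.2441] [ 0.476 -0.232  0.236] [ 0.516 -0.163  0.253]
(0.5078911781311035, -0.10813432931900024) (0.248080775141716, 0.03201454132795334) 82.35001373291016
lid n [ 0.47535502 -0.12949753  0.87021147] ce [ 0.60499883 -0.14785548  0.19062121] ang 0.515164951127434 yaw of horizontal -0.2659685999458149 0.0008504331469651039
top collar 260 [ 0.5637 -0.2152  0.2162] [ 0.549 -0.233  0.205] [ 0.581 -0.198  0.224]
(0.5640996694564819, -0.21612942218780518) 0.01812261901795864 mean [ 0.5639774  -0.21497545  0.21546037]
top probe top 153 [0.5753 0.1816 0.1595] [0.564 0.171 0.15 ] [0.586 0.195 0.163]
top handle 228 [0.5737 0.1786 0.1584] [0.564 0.171 0.1  ] [0.587 0.195 0.163]
top block 470 [0.5681 0.1742 0.0895] [0.551 0.158 0.08 ] [0.6   0.208 0.093]
((0.5753074884414673, 0.18285486102104187), (0.049568504095077515, 0.05032093822956085), 0.5652262568473816)
top plate 888 [0.5591 0.1626 0.0076] [0.531 0.138 0.004] [0.652 0.259 0.02 ]
((0.5914283990859985, 0.19847002625465393), (0.12055464088916779, 0.11984260380268097), 89.79581451416016)
table z -0.00029429920572
[... 614 characters left out ...]
 0.204] [ 0.581 -0.198  0.226]
(0.5658521056175232, -0.21427349746227264) 0.016790691763162613 mean [ 0.56723975 -0.21346739  0.21548697]
scene probe top 121 [0.5805 0.184  0.16  ] [0.563 0.172 0.15 ] [0.589 0.195 0.163]
scene handle 273 [0.5842 0.1841 0.1454] [0.563 0.171 0.101] [0.59  0.195 0.163]
scene block 382 [0.5869 0.1869 0.0903] [0.551 0.158 0.08 ] [0.603 0.208 0.094]
((0.5767517685890198, 0.1833631694316864), (0.05147908255457878, 0.0503469742834568), 1.198596477508545)
scene plate 830 [0.5994 0.1916 0.0085] [0.465 0.138 0.004] [0.623 0.228 0.02 ]
((0.5439711809158325, 0.18281972408294678), (0.15737241506576538, 0.08973834663629532), 0.614510178565979)
table z 0.0008067429660401082
```

servo_tool --pt "0 0 0 -0.035 0 0 0.132" --pt "0 0 0 -0.035 0 0 0.132" --pt "0 0 0 -0.035 0 0 0.132" --pt "0 0 0 -0.035 0 0 0.131" --pt "0 0.025 -0.042 0 0 0 0" --pt "0 0.025 -0.042 0 0 0 0" --pt "0 0.025 -0.042 0 0 0 0" --pt "0 0.025 -0.042 0 0 0 0" --force 20

```text
time_s: 1.1
ee_pos: [0.2826, -0.3949, 0.3453]
eef_rot: [-3.141, 0.0, -0.268]
force: [0.7, -0.1, 0.8]
grip_width: 0.0173
grip_force: 0.0
```

servo_tool --pt "0 0.025 -0.042 0 0 0 0" --pt "0 0.025 -0.042 0 0 0 0" --pt "0 0.025 -0.042 0 0 0 0" --pt "0 0.025 -0.042 0 0 0 0" --pt "0 0.025 -0.042 0 0 0 0" --pt "0 0.025 -0.04 0 0 0 0" --pt "0 0 0 0.03 0 0 0" --pt "0 0 0 0.03 0 0 0"

```text
time_s: 2.1
ee_pos: [0.4928, -0.1943, 0.2842]
eef_rot: [-3.142, 0.001, -0.267]
force: [-1.1, 0.7, -0.4]
grip_width: 0.0004
grip_force: 0.0
```

servo_tool --pt "0 0 0 0.02 0 0 0" --pt "0 0 0 0.02 0 0 0" --pt "0 -0.005 0 0.009 0 0 0" --pt "0 -0.005 0 0.009 0 0 0" --pt "0 -0.004 0 0.008 0 0 0" --pt "0 -0.004 0 0.008 0 0 0" --pt "0 -0.003 0 0.008 0 0 0" --pt "0 -0.003 0 0.008 0 0 0"

```text
time_s: 3.1
ee_pos: [0.4693, -0.1885, 0.1951]
eef_rot: [3.142, -0.0, -0.268]
force: [0.8, 0.2, 1.6]
grip_width: 0.0007
grip_force: 0.8
```

servo_tool --pt "0 -0.002 0 0.006 0 0 0" --pt "0 -0.001 0 0.006 0 0 0" --pt "0 -0.001 0 0.005 0 0 0" --pt "0 -0.001 0 0.004 0 0 0" --pt "0 -0.001 0 0.004 0 0 0" --pt "0 0 0 0.003 0 0 0" --pt "0 0 0 0.002 0 0 0" --pt "0 0 0 0.002 0 0 0"

```text
time_s: 4.1
ee_pos: [0.4635, -0.1869, 0.1638]
eef_rot: [3.141, 0.0, -0.268]
force: [-3.8, 1.3, 6.0]
grip_width: 0.0004
grip_force: 2.8
```

servo_tool --pt "0 0 0 0.002 0 0 0" --pt "0 0 0 0.002 0 0 0" --pt "0 0 0 0.001 0 0 0" --pt "0 0 0 0.001 0 0 0" --pt "0 0 0 0.001 0 0 0" --pt "0 0 0 0.001 0 0 0" --pt "0 0 0 0 0 0 0" --pt "0 0 0 0 0 0 0"

```text
time_s: 5.1
ee_pos: [0.4635, -0.1869, 0.1558]
eef_rot: [3.142, 0.0, -0.268]
force: [-6.2, 1.1, 9.5]
grip_width: 0.0005
grip_force: 4.4
```

servo_tool --pt "0 0 0 0.001 0 0 0" --pt "0 0 0 0 0 0 0" --pt "0 0 0 0.001 0 0 0" --pt "0 0 0 0 0 0 0" --pt "0 0 0 0 0 0 0" --pt "0 0 0 0 0 0 0" --pt "0 0 0 0 0 0 0" --pt "0 0 0 0 0 0 0"

```text
time_s: 6.1
ee_pos: [0.4634, -0.1868, 0.1543]
eef_rot: [3.141, 0.0, -0.268]
force: [-9.0, 3.4, 14.0]
grip_width: 0.0006
grip_force: 7.0
```

Run:
```python
from h import *
c=cam('scene');cv2.imwrite('pics/s1.png',cv2.resize(c['pixels'][60:260,60:300,::-1],None,fx=3,fy=3)[:600])
P=xyz(c);q=P[110:200,95:225].reshape(-1,3);px=c['pixels'][110:200,95:225].reshape(-1,3)
k=(px.min(1)>110)&(q[:,2]>.14)&(q[:,2]<.25);q=q[k]
for _ in range(5):
    ce=q.mean(0);nn=np.linalg.svd(q-ce,full_matrices=False)[2][2];nn*=np.sign(nn[2]);d=(q-ce)@nn;q=q[abs(d)<.004]
print(len(q),nn,ce,np.arccos(nn[2]))
```

```text
6081 [-0.01989863  0.00751569  0.99977375] [ 0.55344278 -0.20457452  0.15708009] 0.021272270744649942
```

View pics/s1.png

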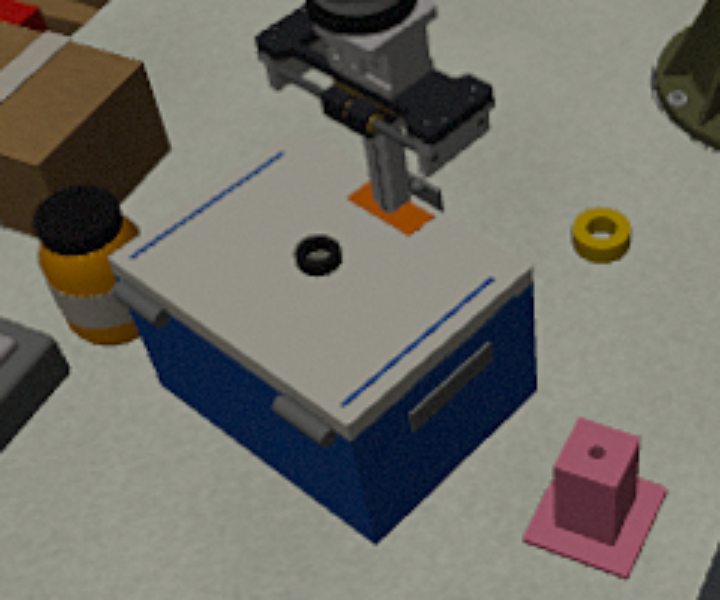

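servo_tool --pt "0 0 0 -0.002 0 0 0" --pt "0 0 0 -0.004 0 0 0" --pt "0 0 0 -0.006 0 0 0" --pt "0 0 0 -0.01 0 0 0" --pt "0 0 0 -0.02 0 0 0" --pt "0 0 0 -0.03 0 0 0" --pt "100 0 0 -0.04 0 0 0" --pt "100 0 0 -0.04 0 0 0"

```text
time_s: 7.15
ee_pos: [0.4635, -0.1868, 0.3073]
eef_rot: [3.142, -0.0, -0.268]
force: [0.6, 0.7, -0.4]
grip_width: 0.017
grip_force: 0.0
```

```bash
cat > lid.py <<'E'
from h import *
c=cam('scene');P=xyz(c);q=P[110:200,95:225].reshape(-1,3);px=c['pixels'][110:200,95:225].reshape(-1,3)
k=(px.min(1)>110)&(q[:,2]>.14)&(q[:,2]<.25);q=q[k]
for _ in range(5):
    ce=q.mean(0);nn=np.linalg.svd(q-ce,full_matrices=False)[2][2];nn*=np.sign(nn[2]);d=(q-ce)@nn;q=q[abs(d)<.004]
print(len(q),nn,ce,np.arccos(nn[2]))
h=(P-ce)@nn; m=np.zeros(h.shape,bool);m[110:180,120:210]=1
b=m&(h>.006)&(h<.016)&(c['pixels'].max(2)<70);q=P[b];print('collar scene',len(q),q.mean(0),cv2.minEnclosingCircle(np.float32(q[:,:2])))
E
python3 lid.py; python3 -c "
from h import *;print(ctrl.get_obs()['ee_pos'],ctrl.get_obs()['force'])"
```

```text
6177 [5.43569555e-03 4.56620435e-04 9.99985122e-01] [ 0.55358159 -0.20408163  0.15932361] 0.005454867863860781
collar scene 117 [ 0.54264121 -0.2067572   0.17021269] ((0.5405318737030029, -0.20710641145706177), 0.018698103725910187)
[ 0.46451616 -0.18729299  0.31262212] [0.33927271 0.44530927 4.97735694]
```

servo_tool --pt "100 0.001 -0.04 0 0 0 0" --pt "100 0.001 -0.05 0 0 0 0" --pt "100 0.001 -0.05 0 0 0 0" --pt "100 0.001 -0.055 0 0 0 0" --pt "100 0.001 -0.055 0 0 0 0" --pt "100 0.001 -0.055 0 0 0 0" --pt "100 0.001 -0.05 0 0 0 0" --pt "100 0.002 -0.031 0 0 0 0"

```text
time_s: 8.2
ee_pos: [0.5748, 0.1851, 0.3054]
eef_rot: [-3.141, 0.0, -0.267]
force: [0.4, -0.5, -0.7]
grip_width: 0.0938
grip_force: 0.0
```

Run:
```python
from h import *
import time
o=ctrl.get_obs();print(o['ee_pos'],o['eef_rot'])
c=cam('top');
P=xyz(c);ok=c['z_map']>0
print('top');b=ok&(P[...,2]>.158)&(P[...,2]<.168)&(np.hypot(P[...,0]-.5755,P[...,1]-.183)<.03);print(b.sum())
q=[];qs=[]
px=c['pixels'].astype(int);b=ok&(P[...,2]>.155)&(P[...,2]<.18)&(abs(P[...,0]-.54)<.06)&(abs(P[...,1]+.207)<.06)&(px.max(2)<75);h=b&(P[...,2]>.165)
q=P[h];print('collar top',len(q),q.mean(0),cv2.minEnclosingCircle(np.float32(q[:,:2])))
v,u=np.nonzero(h);print(cv2.fitEllipse(cv2.convexHull(np.stack([u,v],1).astype(np.float32))))
for n in('top','scene'):
    c0=dict(np.load(n+'0.npz'));P0=xyz(c0)
    k=(c0['z_map']>0)&(P0[...,2]>.1)&(P0[...,2]<.156)&(np.hypot(P0[...,0]-.5755,P0[...,1]-.183)<.02);a=P0[k][:,:2]
    k2=(c0['z_map']>0)&(P0[...,2]>.157)&(P0[...,2]<.168)&(np.hypot(P0[...,0]-.5755,P0[...,1]-.183)<.02);t=P0[k2][:,:2]
    from scipy.optimize import least_squares
    f=least_squares(lambda p:np.hypot(a[:,0]-p[0],a[:,1]-p[1])-.012,[.5755,.183],loss='soft_l1',f_scale=.001).x
    print(n,'side fit',f,'top circle',cv2.minEnclosingCircle(np.float32(t)),t.mean(0))
```

```text
[0.57475822 0.18514296 0.30544457] [-3.14148673e+00  9.69114401e-05 -2.66705366e-01]
top
0
collar top 211 [ 0.54013987 -0.20830377  0.1697027 ] ((0.5403000116348267, -0.20881320536136627), 0.017833497375249863)
((401.90972900390625, 214.21688842773438), (19.131650924682617, 20.204038619995117), 88.61734008789062)
top side fit [0.57581739 0.18336652] top circle ((0.5757719278335571, 0.18336130678653717), 0.011881591752171516) [0.57553933 0.18311584]
scene side fit [0.57561691 0.1833403 ] top circle ((0.575065553188324, 0.18358679115772247), 0.01279605645686388) [0.57734291 0.18373527]
```

servo_tool --pt "100 0.001 0.001 0.03 0 0 0" --pt "100 0 0 0.035 0 0 0" --pt "100 0 0 0.035 0 0 0" --pt "100 0 0 0.035 0 0 0" --pt "100 0 0 0.03 0 0 0" --pt "100 0 0 0.02 0 0 0" --pt "100 0 0 0.012 0 0 0" --pt "100 0 0 0 0 0 0"

```text
time_s: 9.25
ee_pos: [0.5752, 0.1815, 0.1082]
eef_rot: [3.141, 0.001, -0.268]
force: [-0.3, -0.8, 0.3]
grip_width: 0.0937
grip_force: 0.0
```

servo_tool --pt "0 0 0 0 0 0 0" --pt "0 0 0 0 0 0 0" --pt "0 0 0 0 0 0 0" --pt "0 0 0 0 0 0 0" --pt "0 0 0 0 0 0 0" --pt "0 0 0 0 0 0 0" --pt "0 0 0 0 0 0 0" --pt "0 0 0 0 0 0 0" --force 25

```text
time_s: 10.25
ee_pos: [0.5753, 0.1817, 0.1085]
eef_rot: [-3.142, 0.0, -0.268]
force: [0.8, -0.2, -0.1]
grip_width: 0.0235
grip_force: 25.0
```

servo_tool --pt "0 0 0 -0.01 0 0 0" --pt "0 0 0 -0.02 0 0 0" --pt "0 0 0 -0.03 0 0 0" --pt "0 0 0 -0.035 0 0 0" --pt "0 0 0 -0.035 0 0 0" --pt "0 0 0 -0.035 0 0 0" --pt "0 0 0 -0.025 0 0 0" --pt "0 0 0 -0.012 0 0 0"

```text
time_s: 11.25
ee_pos: [0.5754, 0.1817, 0.3123]
eef_rot: [-3.141, -0.002, -0.268]
force: [0.4, -0.4, -0.9]
grip_width: 0.0237
grip_force: 25.0
```

servo_tool --pt "0 0.004 0.02 0 0 0 0" --pt "0 0.007 0.04 0 0 0 0" --pt "0 0.008 0.045 0 0 0 0" --pt "0 0.008 0.045 0 0 0 0" --pt "0 0.008 0.045 0 0 0 0" --pt "0 0.008 0.045 0 0 0 0" --pt "0 0.008 0.045 0 0 0 0" --pt "0 0.008 0.04 0 0 0 0"

```text
time_s: 12.25
ee_pos: [0.5448, -0.1498, 0.3093]
eef_rot: [3.142, 0.002, -0.269]
force: [0.4, 0.0, 0.6]
grip_width: 0.0232
grip_force: 25.0
```

servo_tool --pt "0 0.006 0.035 0 0 0 0" --pt "0 0.004 0.02 0 0 0 0" --pt "0 0 0.005 0 0 0 0" --pt "0 0 0 0 0 0 0" --pt "0 0 0 0 0 0 0" --pt "0 0 0 0 0 0 0" --pt "0 0 0 0 0 0 0" --pt "0 0 0 0 0 0 0"

```text
time_s: 13.25
ee_pos: [0.5399, -0.2077, 0.3105]
eef_rot: [3.142, 0.0, -0.268]
force: [0.2, -0.2, -0.9]
grip_width: 0.0237
grip_force: 25.0
```

```bash
python3 lid.py
python3 - <<'E'
from h import *
o=ctrl.get_obs();print(o['ee_pos'],o['eef_rot'])
c=cam('scene');np.savez('scene2.npz',**{k:np.array(v) for k,v in c.items()});im=c['pixels'][...,::-1]
cv2.imwrite('pics/s2.png',cv2.resize(im[40:190,80:260],None,fx=4,fy=4,interpolation=cv2.INTER_CUBIC))
c=cam('top');np.savez('top2.npz',**{k:np.array(v) for k,v in c.items()});im=c['pixels'][...,::-1]
cv2.imwrite('pics/t2.png',cv2.resize(im[130:280,320:500],None,fx=4,fy=4,interpolation=cv2.INTER_CUBIC))
E
```

```text
6102 [5.73628840e-03 6.60246251e-04 9.99983329e-01] [ 0.55468132 -0.20333046  0.15937905] 0.0057741926044728225
collar scene 114 [ 0.54301004 -0.20629655  0.17035773] ((0.5418709516525269, -0.20783250033855438), 0.017834508791565895)
[ 0.53985674 -0.20775375  0.31046229] [-3.14158703e+00 -3.50164347e-05 -2.68058798e-01]
```

View pics/s2.png

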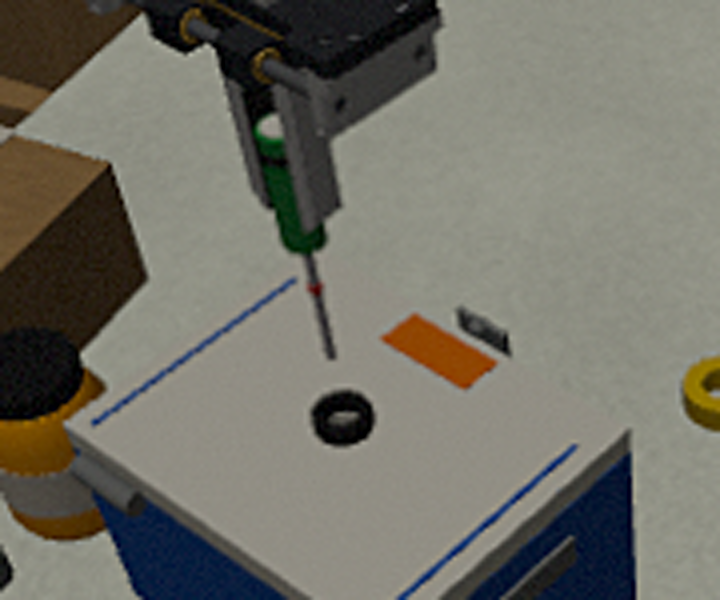

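View pics/t2.png

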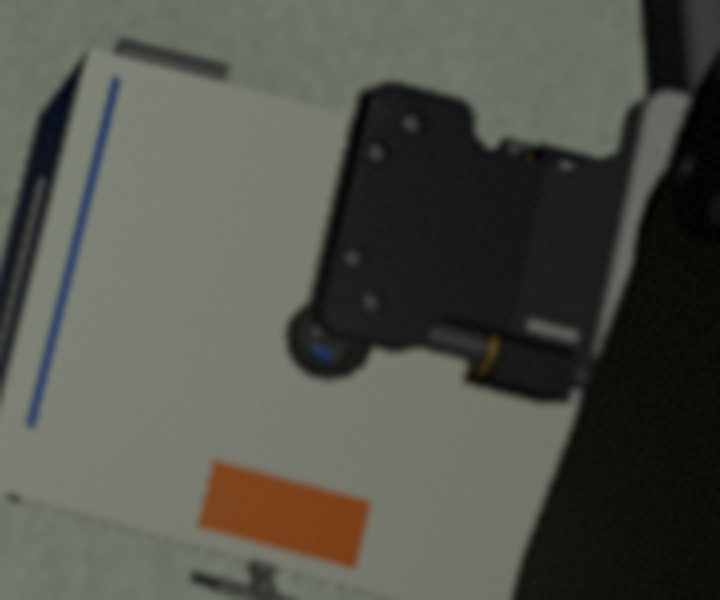

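The scene crop shows the probe hanging with its tip at (333,357), the ring at (316,288) and the collar mouth at (343,415). In the top crop the collar is partly hidden at (325,340). I'll now measure the probe's tilt and its offset from the collar.

```bash
cat > m.py <<'E'
from h import *
from scipy.optimize import least_squares
import sys
def proj(c,X):
    T=np.linalg.inv(c['pose']);p=np.asarray(X)@T[:3,:3].T+T[:3,3];p=p*[1,-1,-1]
    return cv2.projectPoints(p.reshape(-1,1,3),np.zeros(3),np.zeros(3),np.array(c['mtx']),np.array(c['dist']))[0].reshape(-1,2)
t=np.linspace(0,2*np.pi,60);circ=np.stack([np.cos(t),np.sin(t),0*t],1)
def collar(c,ctr0,z=.170):
    # silhouette centroid, darkness weighted
    g=c['pixels'].max(2).astype(float);u0=proj(c,[ [*ctr0,z-.006] ])[0].astype(int)
    y0,x0=u0[1]-18,u0[0]-18;w=g[y0:y0+36,x0:x0+36];bg=np.median(w)
    d=(w<.75*bg).astype(np.uint8);n,l,s,cc=cv2.connectedComponentsWithStats(d);k=l[18-3:18+4,18-10:18+11];k=np.bincount(k[k>0]).argmax()
    cs,_=cv2.findContours((l==k).astype(np.uint8),cv2.RETR_EXTERNAL,cv2.CHAIN_APPROX_NONE)
    f=np.zeros(d.shape,np.uint8);cv2.drawContours(f,cs,-1,1,-1)
    f2=cv2.dilate(f,np.ones((3,3)));wt=np.where(f2>0,np.clip((bg-w)/(bg*.85),0,1),0);wt[cv2.erode(f,np.ones((3,3)))>0]=1
    yy,xx=np.nonzero(wt>0);ww=wt[yy,xx];obs=np.array([(xx*ww).sum(),(yy*ww).sum()])/ww.sum()+[x0,y0]
    def pred(p):
        S=np.vstack([circ*.018+[p[0],p[1],z],circ*.018+[p[0],p[1],z-.012]]);h=cv2.convexHull(np.float32(proj(c,S)))
        m=cv2.moments(h);return np.array([m['m10'],m['m01']])/m['m00'],m['m00']
    r=least_squares(lambda p:pred(p)[0]-obs,ctr0,diff_step=1e-3).x
    return r,ww.sum(),pred(r)[1]
E
python3 - <<'E'
from m import *
c=dict(np.load('scene2.npz'));print('collar scene',collar(c,[.541,-.208]))
c0=dict(np.load('top0.npz'))
P=xyz(c);px=c['pixels'].astype(int);ok=c['z_map']>0
# handle 3D
hsv=cv2.cvtColor(c['pixels'],cv2.COLOR_RGB2HSV)
roi=np.zeros(ok.shape,bool);roi[60:135,135:170]=1
gr=roi&ok&(hsv[...,0]>50)&(hsv[...,0]<85)&(hsv[...,1]>120)&(P[...,2]>.28);q=P[gr];print('green',len(q),q.min(0),q.max(0))
def cyl(p):
    ax=np.array([p[2],p[3],1]);ax/=np.linalg.norm(ax);d=q-[p[0],p[1],.33];d=d-np.outer(d@ax,ax);return np.linalg.norm(d,axis=1)-.012
s=least_squares(cyl,[.54,-.208,0,0],loss='soft_l1',f_scale=.001);print('handle at z.33 & slope',s.x,np.abs(s.fun).mean())
st=roi&ok&~gr&(P[...,2]>.19)&(P[...,2]<.285)&(np.hypot(P[...,0]-.54,P[...,1]+.208)<.03);q2=P[st]
print('stem',len(q2));
for z in np.arange(.2,.285,.01):
    k=abs(q2[:,2]-z)<.005
    if k.sum(): print(round(z,3),k.sum(),np.round(np.median(q2[k],0),4))
red=roi&(px[...,0]>px[...,1]+40)&(px[...,0]>px[...,2]+40);v,u=np.nonzero(red);print('ring px',u.mean() if len(u) else 0,v.mean() if len(v) else 0,len(u), 'pred',proj(c,[[.5399,-.2077,.262]]))
print('pred handle ctr,foot,tip',proj(c,[[.5399,-.2077,.327],[.5399,-.2077,.292],[.5399,-.2077,.212]]).round(1).tolist())
# stem pixel center per row
g=c['pixels'].max(2).astype(float)
for r in range(106,133,2):
    w=g[r,150:172];bg=np.median(w);d=np.clip(bg-w-12,0,None);print(r,round((d*np.arange(150,172)).sum()/max(d.sum(),1),2),round(d.sum()),end='; ')
print()
z=np.linspace(.212,.285,9);print(proj(c,np.stack([0*z+.5399,0*z-.2077,z],1)).round(1).tolist())
E
```

```text
collar scene (array([ 0.53908518, -0.20946967]), np.float64(177.38336713995943), 199.34697832039092)
green 187 [ 0.53438193 -0.22113828  0.28635588] [ 0.55430038 -0.19401965  0.38033131]
handle at z.33 & slope [ 0.53987817 -0.20711586  0.01452411  0.02833594] 0.0010051462450321362
stem 79
0.21 1 [ 0.5405 -0.205   0.2137]
0.22 11 [ 0.542  -0.2061  0.2168]
0.23 10 [ 0.5425 -0.2058  0.2296]
0.24 10 [ 0.5418 -0.2055  0.2407]
0.25 12 [ 0.5423 -0.2065  0.2501]
0.26 11 [ 0.5407 -0.2053  0.2612]
0.27 14 [ 0.5431 -0.2062  0.2691]
0.28 10 [ 0.5411 -0.2059  0.2777]
ring px 158.16666666666666 111.83333333333333 6 pred [[158.15718434 111.53865754]]
pred handle ctr,foot,tip [[152.3, 86.2], [155.6, 100.2], [162.2, 129.1]]
106 157.19 187; 108 157.67 193; 110 156.71 259; 112 156.68 255; 114 159.01 194; 116 159.42 197; 118 159.96 180; 120 160.37 194; 122 160.98 184; 124 161.34 189; 126 161.87 185; 128 162.25 194; 130 0.0 0; 132 0.0 0; 
[[162.2, 129.1], [161.5, 126.0], [160.8, 122.9], [160.0, 119.7], [159.3, 116.4], [158.5, 113.1], [157.8, 109.8], [157.0, 106.4], [156.2, 102.9]]
```

Run:
```python
from m import *
c=dict(np.load('scene2.npz'));K=8
def fit(c,roi,ctr,frac,name):
    x0,y0,x1,y1=roi
    g=c['pixels'][y0:y1,x0:x1].mean(2).astype(np.float32);bg=np.percentile(g,70);dk=np.percentile(g,4)
    G=cv2.resize(g,None,fx=K,fy=K,interpolation=cv2.INTER_CUBIC)
    B=(G<dk+frac*(bg-dk)).astype(np.uint8)
    cs,h=cv2.findContours(B,cv2.RETR_CCOMP,cv2.CHAIN_APPROX_NONE)
    i=max(range(len(cs)),key=lambda j:cv2.contourArea(cs[j]));
    up=lambda k:(k.reshape(-1,2)+.5)/K-.5+[x0,y0]
    o=cv2.convexHull(np.float32(up(cs[i])));m=cv2.moments(o);oc=np.array([m['m10'],m['m01']])/m['m00']
    def pred(p):
        S=np.vstack([circ*.018+[p[0],p[1],.170],circ*.018+[p[0],p[1],.158]]);hh=cv2.convexHull(np.float32(proj(c,S)));M=cv2.moments(hh);return np.array([M['m10'],M['m01']])/M['m00'],M['m00']
    r=least_squares(lambda p:pred(p)[0]-oc,ctr,diff_step=1e-3).x
    print(name,frac,'centre',r.round(4),'area',m['m00'],pred(r)[1])
    V=cv2.cvtColor(np.clip(G*1.3,0,255).astype(np.uint8),cv2.COLOR_GRAY2BGR);
    for p,col in((r,(0,0,255)),((.5397,-.2072),(0,255,0))):
        for R,z in((.018,.17),(.01,.17)):
            q=((proj(c,circ*R+[p[0],p[1],z])-[x0,y0]+.5)*K).astype(int);cv2.polylines(V,[q],True,col,1)
    return V
for f in(.4,.5,.6):V=fit(c,(150,128,182,158),[.54,-.208],f,'scene')
cv2.imwrite('pics/ov.png',cv2.resize(V,None,fx=2,fy=2))
```

```text
scene 0.4 centre [ 0.5392 -0.2092] area 165.53125 199.4079634604277
scene 0.5 centre [ 0.5392 -0.2093] area 171.84375 199.39110514882486
scene 0.6 centre [ 0.5392 -0.2094] area 178.9140625 199.37556670315098
```

View pics/ov.png

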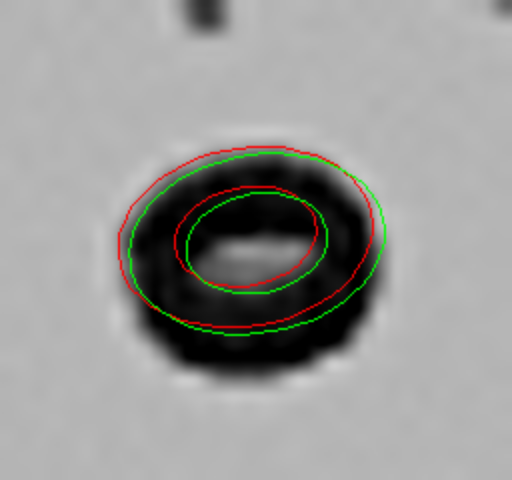

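The overlay shows the observed mouth ellipse centred near (254,243), within about 0.5 mm of the probe axis. I'll shift by 0.5 mm and descend slowly.

servo_tool --pt "0 0 0.0005 0 0 0 0" --pt "0 0 0 0.004 0 0 0" --pt "0 0 0 0.006 0 0 0" --pt "0 0 0 0.006 0 0 0" --pt "0 0 0 0.006 0 0 0" --pt "0 0 0 0.006 0 0 0" --pt "0 0 0 0.004 0 0 0" --pt "0 0 0 0 0 0 0"

```text
time_s: 14.4
ee_pos: [0.5396, -0.2083, 0.2782]
eef_rot: [-3.141, 0.0, -0.268]
force: [0.7, 0.3, 0.1]
grip_width: 0.0235
grip_force: 25.0
```

Run:
```python
from m import *
o=ctrl.get_obs();print(o['ee_pos'],o['eef_rot'],o['force'])
c=cam('scene');np.savez('scene3.npz',**{k:np.array(v) for k,v in c.items()})
im=c['pixels'][90:165,140:185,::-1];cv2.imwrite('pics/s3.png',cv2.resize(im,None,fx=8,fy=8,interpolation=cv2.INTER_CUBIC))
```

```text
[ 0.53963595 -0.20831523  0.27819215] [-3.14149093e+00  4.06117446e-04 -2.68250699e-01] [0.6565913  0.29200572 0.09236774]
```

View pics/s3.png

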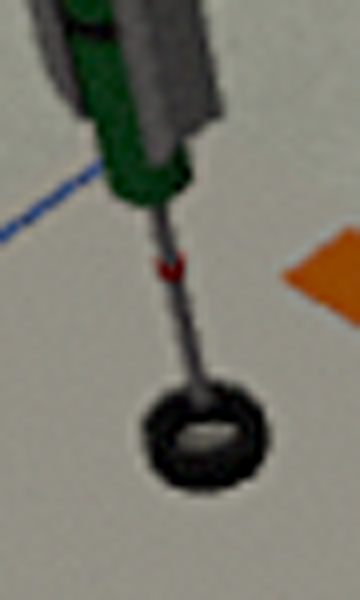

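The crop shows the tip at (202,405). Extending the stem line reaches about (208,431) at the mouth, and the collar centre is about (206,430), so it is centred.

servo_tool --pt "0 0 0 0.005 0 0 0" --pt "0 0 0 0.007 0 0 0" --pt "0 0 0 0.007 0 0 0" --pt "0 0 0 0.007 0 0 0" --pt "0 0 0 0.007 0 0 0" --pt "0 0 0 0.007 0 0 0" --pt "0 0 0 0.007 0 0 0" --pt "0 0 0 0.004 0 0 0"

```text
time_s: 15.45
ee_pos: [0.5396, -0.2083, 0.2269]
eef_rot: [-3.142, 0.0, -0.268]
force: [0.1, -0.4, -0.5]
grip_width: 0.0238
grip_force: 25.0
```

servo_tool --pt "0 0 0 0.004 0 0 0" --pt "0 0 0 0.003 0 0 0" --pt "0 0 0 0.001 0 0 0" --pt "0 0 0 0 0 0 0" --pt "0 0 0 0 0 0 0" --pt "0 0 0 0 0 0 0" --pt "0 0 0 0 0 0 0" --pt "0 0 0 0 0 0 0"

```text
time_s: 16.45
ee_pos: [0.5397, -0.2083, 0.2195]
eef_rot: [-3.142, -0.0, -0.268]
force: [-0.8, -0.1, -1.2]
grip_width: 0.0236
grip_force: 25.0
```

Run:
```python
from m import *
o=ctrl.get_obs();print(o['ee_pos'],o['eef_rot'],o['force'])
c=cam('scene');np.savez('scene4.npz',**{k:np.array(v) for k,v in c.items()})
x0,y0,K=145,105,10
V=cv2.resize(c['pixels'][y0:y0+58,x0:x0+40,::-1],None,fx=K,fy=K,interpolation=cv2.INTER_CUBIC)
V=np.ascontiguousarray(np.clip(V*1.4,0,255).astype(np.uint8))
q=((proj(c,[[.5398,-.2077,.17]])-[x0,y0]+.5)*K).astype(int)[0];print('mouth px',q)
for p in((.5398,-.2077),): cv2.polylines(V,[((proj(c,circ*.01+[*p,.17])-[x0,y0]+.5)*K).astype(int)],True,(0,255,0),1)
px=c['pixels'].astype(int);r=(px[...,0]>px[...,1]+30)&(px[...,0]>px[...,2]+30);r[:110]=0;r[150:]=0;r[:,:150]=0;r[:,172:]=0
v,u=np.nonzero(r);w=(px[...,0]-px[...,1])[r];print('ring px',len(u),(u*w).sum()/w.sum() if len(u) else 0,(v*w).sum()/w.sum() if len(u) else 0,'pred',proj(c,[[.5398,-.2077,.17]]))
cv2.imwrite('pics/s4.png',V)
```

```text
[ 0.53969372 -0.20833832  0.2194531 ] [-3.14157599e+00 -1.14051457e-05 -2.68231100e-01] [-0.75825979 -0.08903296 -1.15823261]
mouth px [208 381]
ring px 10 165.25171232876713 142.19349315068493 pred [[165.36331972 142.65383947]]
```

View pics/s4.png

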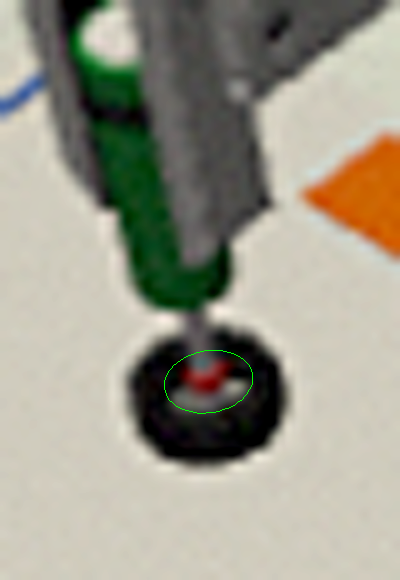

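The ring sits centred in the collar's mouth at about (207,375) in the crop, roughly 0.7 mm high.

servo_tool --pt "0 0 0 0.0007 0 0 0" --pt "0 0 0 0 0 0 0" --pt "0 0 0 0 0 0 0" --pt "0 0 0 0 0 0 0" --pt "0 0 0 0 0 0 0" --pt "0 0 0 0 0 0 0" --pt "0 0 0 0 0 0 0" --pt "0 0 0 0 0 0 0"

```text
time_s: 17.5
ee_pos: [0.5397, -0.2083, 0.2188]
eef_rot: [-3.142, 0.0, -0.268]
force: [0.6, -0.1, -1.0]
grip_width: 0.0237
grip_force: 25.0
```

```bash
python3 -c "
from h import *
o=ctrl.get_obs();print(o['ee_pos'],o['force'],abs(o['joint_vel']).max());print(ctrl.hand_in())"
```

```text
[ 0.53969148 -0.20834301  0.21875026] [ 0.61044606 -0.1065899  -1.03081242] 0.0015343314257863759
the job is handed in; nothing more can be done
None
```

Handed in at about 17.5 s: the lid snapped shut and stayed shut, and the gripper is holding the probe still and upright, centred in the port to about 1 mm, with the red ring level with the collar's mouth and no contact force seen.

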